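# Find the stamped sample crate and push it to the dispatch line

## Task

Tip both sample crates over towards the robot, so that each lies with its lid end to the robot and its underside facing away, to find the one with a stamp underneath. Then push the stamped crate, still lying, away from the robot until the taped dispatch line runs under its middle, and leave the other crate lying short of the line. Do it all by pushing with the fingers, without lifting or carrying anything, and leave the bottle, the jar and the steel weight alone.

Things in the scene. Friction and masses are not known exactly. Their poses are not given: they have to be found in the camera images.
- crate_a: closed sample crate, white ribbed walls, grey lid; 70 mm deep (its x), 110 wide (y), 120 tall (z), 0.25 to 0.5 kg, loose. Starts upright, its x axis pointing away from the robot within 0.3 rad. Origin: centre of its underside. This one has the stamp, a black ring 54 mm across with a bar, in the middle of the underside, hidden until tipped.
- crate_b: the other crate, the same as crate_a in size, look and starting attitude, but its underside is bare. Which of the two stands left or right differs each time. Origin: centre of its underside.
- crate_a_mid (a point): centre of crate_a, on its z axis 60 mm above its underside; axes as the crate's. Pushed high on its far face the crate tips about its near bottom edge, passes balance at about 30 degrees and falls over; then its x axis points up, its z axis to the robot, it is 70 mm high and this point is at 35 mm.
- crate_b_mid (a point): centre of crate_b, on its z axis 60 mm above its underside; axes as the crate's. It tips as crate_a does; this point is at 35 mm when it lies tipped.
- line: dispatch line: a strip of black tape stuck flat on the bench beyond the crates, 25 mm wide (its own x, which points away from the robot within 0.2 rad) and 600 mm long (its own y), under 1 mm thick, fixed. Origin: its middle.
- bottle: amber bottle, 54 mm across and 125 mm tall, standing loose to the left of the crates, to be left alone. Origin: centre of its underside.
- jar: clear jar with a white cap, 60 mm across and 75 mm tall, standing loose to the right of the crates, to be left alone. Origin: centre of its underside.
- weight: steel balance weight with a knob on top, 42 mm across and 62 mm tall, standing loose at the near right, to be left alone. Origin: centre of its underside.

How it is judged:
On the way, in this order (a step that is already met when the one before it is completed fails the run):
1. both crates lie tipped over towards the robot, short of the line (angle between each of crate_a, crate_b's own x axis and vertical below 0.15 rad and height (world z) of each of crate_a_mid, crate_b_mid below 0.05 m and linear speed of each of crate_a, crate_b below 0.02 m/s and x of each of crate_a_mid, crate_b_mid in the frame of line below -0.07 m), for 0.2 s.
2. the stamped crate (crate_a) lies across the line (angle between crate_a's own x axis and vertical below 0.15 rad and height (world z) of crate_a_mid below 0.05 m and linear speed of crate_a below 0.02 m/s and x of crate_a_mid in the frame of line between -0.025 and 0.025 m and y of crate_a_mid in the frame of line between -0.3 and 0.3 m), for 0.2 s.
At the end, for the whole second after the job is handed in: crate_a lies at rest on the bench, tipped towards the robot, its centre within 25 mm of the line's middle across the tape and between the tape's ends; crate_b lies at rest, tipped towards the robot, its centre at least 70 mm short of the line (all of step 2 and angle between crate_b's own x axis and vertical below 0.15 rad and height (world z) of crate_b_mid below 0.05 m and linear speed of crate_b below 0.02 m/s and x of crate_b_mid in the frame of line below -0.07 m); the robot touches nothing.
It fails at once if crate_a is lifted off the bench or carried instead of tipped and pushed (height (world z) of crate_a_mid above 0.1 m or (angle between crate_a's own x axis and vertical below 0.15 rad and height (world z) of crate_a_mid above 0.055 m) or (angle between crate_a's own z axis and vertical below 0.15 rad and height (world z) of crate_a_mid above 0.077 m)).
It fails at once if crate_b is lifted off the bench or carried instead of tipped and pushed (height (world z) of crate_b_mid above 0.1 m or (angle between crate_b's own x axis and vertical below 0.15 rad and height (world z) of crate_b_mid above 0.055 m) or (angle between crate_b's own z axis and vertical below 0.15 rad and height (world z) of crate_b_mid above 0.077 m)).
It fails at once if the bottle is shifted by more than 20 mm or knocked over (distance of bottle from where it was at the start of the episode above 0.02 m or angle between bottle's own z axis and vertical above 0.3 rad).
It fails at once if the jar is shifted by more than 20 mm or knocked over (distance of jar from where it was at the start of the episode above 0.02 m or angle between jar's own z axis and vertical above 0.3 rad).
It fails at once if the steel weight is shifted by more than 20 mm or knocked over (distance of weight from where it was at the start of the episode above 0.02 m or angle between weight's own z axis and vertical above 0.3 rad).
It also fails if it takes over 58 s, if anything falls off the work surface, if the arm or the gripper's body presses on something with over 40 N, if the wrist force passes 120 N, or if a joint passes its speed limit or range.

## Robot

A 6-joint arm with a two-finger parallel gripper is mounted at the origin on the work surface. World frame = base frame: x ahead of the robot, y to its left, z up, the work surface at z = 0. Lengths are in m, angles in rad, forces in N, time in s.
With the tool pointing down it reaches from about 0.3 to 0.875 m from the base axis. Payload 6.4 kg.
Tool frame: the origin (TCP) lies where the fingers leave the gripper's body, on its centre line; the fingertips stand 73 mm ahead of it and the grasp point (between the pads) lies manip.pinch_z ahead of it (manip.pinch_z is the distance from the TCP to the grasp point, in m); z points along the fingers, y is the direction in which the jaws open and shut (so a half turn about z gives the same grasp; the last joint's range is limited). The gripper opens to 85 mm and grips with 20 to 120 N. Pads are 22 mm wide; open, the fingers measure 114 mm over their backs; the gripper's body (76 mm by 85 mm) begins 54 mm behind the grasp point. The pads swing forward as they close: fully open they stand 13 mm farther back than shut.
Start: joints at [-1.461, 0.181, 1.607, -0, 1.354, -0.206], TCP at [0.179, -0.547, 0.304] pointing down, gripper open.
Joint ranges: [-2.99, 2.99], [-0.89, 2.07], [0.3, 2.58], [-1.14, 4.28], [0, 2.63], [-3.12, 3.12]. Speed limits (rad/s): [2.57, 2.57, 3.01, 3.14, 3.14, 3.14].

## Interface

Orientations are given as a unit quaternion [x, y, z, w].
In Python, from station import manip, optics gives the robot as it stands.
- The arm moves only by the tool move_arm, never from a script. Its argument "increments" is a list of rows, each an object with "translation": the shift along the tool's x, y, z in cm, a list of three; "roll": the turn about the tool's z in degrees. A call has 1 to 5 rows; each row is the pose to reach, as a shift and turn from the pose commanded when the call began, along the tool's axes at that moment; what a row does not reach only later rows make up. A row lasts 1/10 s, in which the tool goes at most 50 mm and 8.59 degrees, less where a joint would pass 70% of its speed; a pose out of reach is approached as far as the arm can. A call with a gripper value outside its range is refused whole. "grip" is the finger opening in cm, from 0 to 8.54, set as the call begins (left out, the last holds). The fingers move at their own pace and stop on an object; "grip_force" is the grip in N (left out, the last holds). Time passes only in rows, so rows that repeat a pose let the fingers close. It gives the time, the measured TCP pose, the force and the opening at its end, in the units of the state.
- manip.read_state(): the state, without advancing time (a new reading comes with each control period).
- optics.snapshot(name): name is "scene" or "top"; returns (picture, depth): 384x512x3 uint8, blue, green, red; 384x512 float32, m along the optical axis (not along the pixel's ray), 0 where there is no reading.
- optics.calibration(name): a dict with "fx", "fy", "cx", "cy" (pixels), "k1" (the pictures are not rectified: a ray, as slopes to the right and down, at radius r is drawn at 1 + k1 r^2 times it, then the intrinsics apply), "world_to_cam" (4x4, takes a point from world to camera coordinates). Camera axes: x right, y up, looking along -z (the intrinsics and any distortion apply to the point x, -y, -z); pixel columns grow to the right and rows downward; lengths in m; the calibration is good to about 2 mm. A picture is of the moment at which its call begins. calibration takes no time and is no camera call.
- manip.sign_off(): hands the job in, once; it reports no verdict.
The state is a dict: "t": time; "joints": joint angles; "qd": joint speeds; "effort": joint torques, N m; "tool_pos": TCP position; "orientation": TCP orientation; "wrist_force": force on the tool from outside, world axes, zero at the start; "wrist_torque": the same for the moment, N m; "finger_gap": finger opening in m.
Only numpy, scipy, OpenCV 4.12 (cv2) and the standard library are available. Lean on these libraries where they do the work, as an engineer would, in place of code of your own. Each camera call takes 0.05 s, during which the arm holds its last target. There are 200 camera calls.

## Working session

There is one attempt and no reset: what is moved stays moved. The work goes in short steps, Python scripts to look and compute and a tool call to move; the robot and the scene stay as the last step left them, time stands still between calls to the robot, and variables do not carry over. Pictures are saved under pics/ and viewed, about 8 in all and at most 12, crops included, and the job is handed in when it is done.

Besides the shell and the picture viewer there is one more tool, called as a command line: name --argument value ..., lists and objects as JSON in quotes. move_arm: Moves the arm, as the interface text tells. Its arguments: {"type":"object","properties":{"increments":{"type":"array"},"grip":{"type":"number"},"grip_force":{"type":"number"}},"required":["increments"]}

```bash
mkdir -p pics; ls; cat > h.py <<'E'
import numpy as np, cv2
from station import manip, optics
def cloud(name):
    img,d=optics.snapshot(name); c=optics.calibration(name)
    h,w=d.shape; u,v=np.meshgrid(np.arange(w),np.arange(h))
    K=np.array([[c["fx"],0,c["cx"]],[0,c["fy"],c["cy"]],[0,0,1.]])
    p=cv2.undistortPoints(np.stack([u,v],-1).reshape(-1,1,2).astype(np.float64),K,np.array([c["k1"],0,0,0.])).reshape(h,w,2)
    X=np.stack([p[...,0]*d,-p[...,1]*d,-d,np.ones_like(d)],-1)
    W=(X@np.linalg.inv(np.array(c["world_to_cam"])).T)[...,:3]
    W[d<=0]=np.nan
    return img,W
E
python3 - <<'E'
from h import *
s=manip.read_state(); print(s, manip.pinch_z)
a,W=cloud("scene"); b,T=cloud("top")
cv2.imwrite("pics/s0.png",a); cv2.imwrite("pics/t0.png",b)
np.savez("c0.npz",a=a,W=W,b=b,T=T)
E
```

```text
pics
{'t': 0.0, 'joints': array([-1.46131844e+00,  1.81518188e-01,  1.60804583e+00,  3.33346448e-05,
        1.35382204e+00, -2.06307490e-01]), 'qd': array([ 1.89946916e-03,  1.62674231e-03,  1.78110151e-04,  7.43054235e-05,
       -3.56082825e-04, -7.67622705e-04]), 'effort': array([ 9.41321123e-04, -4.44866502e+01, -3.51334226e+01, -2.53425887e-04,
        8.83753470e-03, -2.80644150e-05]), 'tool_pos': array([ 0.17854416, -0.54610667,  0.30297863]), 'orientation': array([ 9.87560994e-01,  1.57233836e-01,  5.96509266e-05, -8.94863673e-04]), 'wrist_force': array([ 0.02975602, -0.34799386, -1.29974248]), 'wrist_torque': array([ 0.05658914,  0.01464329, -0.01340281]), 'finger_gap': 0.08508918383372957} 0.0539
```

```bash
python3 - <<'E'
from h import *
z=np.load("c0.npz"); cv2.imwrite("pics/both0.png",cv2.resize(np.hstack([z["a"],z["b"]]),(800,300)))
for n,k,i in(("scene","W","a"),("top","T","b")):
    W=z[k]; im=z[i]
    m=np.nan_to_num(W[...,2])>0.03
    m&=(W[...,0]>0.2)&(W[...,0]<1.1)&(np.abs(W[...,1])<.6)
    nn,l,st,_=cv2.connectedComponentsWithStats(m.astype(np.uint8))
    for j in range(1,nn):
        if st[j,4]<60: continue
        q=W[l==j]; top=q[q[:,2]>np.percentile(q[:,2],97)-.012]
        r=cv2.minAreaRect(top[:,:2].astype(np.float32)*1000)
        print(n,st[j],"zmax %.3f"%np.percentile(q[:,2],98),np.round(r[0]),np.round(r[1]),round(r[2],1))
    dk=(im.max(-1)<60)&(np.abs(W[...,2])<.012)&(W[...,0]>.3)
    nn,l,st,_=cv2.connectedComponentsWithStats(dk.astype(np.uint8))
    for j in range(1,nn):
        if st[j,4]<150: continue
        r=cv2.minAreaRect(W[l==j][:,:2].astype(np.float32)*1000); print(n,"dark",st[j],np.round(r[0]),np.round(r[1]),round(r[2],1))
E
```

```text
scene [   6    0  115  102 4620] zmax 0.609 [ 220. -421.] [ 24. 260.] 5.3
scene [ 191    0   67  108 5059] zmax 0.585 [278. -39.] [152.  80.] 61.6
scene [ 27 107  17  33 143] zmax 0.334 [ 204. -559.] [ 9. 23.] 7.1
scene [362 143  17  30 366] zmax 0.126 [521. 406.] [24. 36.] 41.8
scene [ 291  161   42   44 1331] zmax 0.122 [554. 138.] [ 78. 116.] 2.2
scene [ 195  190   42   43 1523] zmax 0.122 [ 552. -188.] [111.  79.] 72.8
scene [108 205  15  15 166] zmax 0.064 [ 375. -439.] [23. 28.] 43.5
scene [115 227  23  26 483] zmax 0.077 [ 529. -447.] [51. 55.] 71.2
scene dark [199 202 164  73 726] [665.  -8.] [ 23. 597.] 5.0
top [ 292  168   51   40 1449] zmax 0.123 [ 550. -187.] [111.  71.] 75.4
top [ 166  173   48   35 1401] zmax 0.122 [552. 140.] [ 71. 108.] 3.9
top [397 186  27  23 476] zmax 0.078 [ 526. -446.] [53. 52.] 46.3
top [ 77 198  30  21 478] zmax 0.125 [515. 409.] [22. 24.] 50.4
top [401 247  17  15 195] zmax 0.064 [ 371. -437.] [23. 26.] 14.0
top [ 189  306  162   78 8482] zmax 0.712 [298. -62.] [ 7. 71.] 2.3
top dark [ 143  139  208   30 1375] [665.  -7.] [ 20. 594.] 5.2
```

View pics/both0.png

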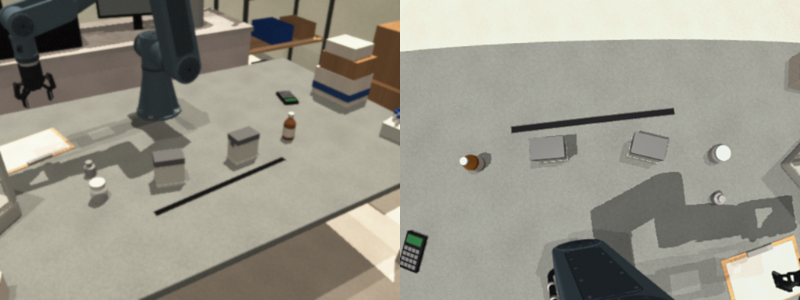

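The R crate is the right-hand one in the top view (about px 648,147 of the montage), the L crate is at about 547,150, and the black tape lies beyond both. I'll approach the right crate's far side first.

move_arm --increments '[{"translation": [23.4, -8.6, 0], "roll": 32.7}, {"translation": [23.4, -8.6, 0], "roll": 32.7}, {"translation": [23.4, -8.6, 0], "roll": 32.7}, {"translation": [23.4, -8.6, 0], "roll": 32.7}, {"translation": [23.4, -8.6, 0], "roll": 32.7}]' --grip 5

```text
t: 0.6
tool_pos: [0.3664, -0.3979, 0.3036]
orientation: [0.992, -0.129, -0.0, -0.0]
wrist_force: [0.8, -0.1, 0.1]
finger_gap: 0.0498
```

move_arm --increments '[{"translation": [14.8, -19.6, 0]}, {"translation": [14.8, -19.6, 0]}, {"translation": [14.8, -19.6, 0]}, {"translation": [14.8, -19.6, 0]}, {"translation": [14.8, -19.6, 0]}]'

```text
invalid input
```

move_arm --increments '[{"translation": [3.6, -4.7, 0]}, {"translation": [3.6, -4.7, 4]}, {"translation": [3.6, -4.7, 8]}, {"translation": [3.6, -4.7, 8]}, {"translation": [3.6, -4.7, 8]}]'

```text
invalid input
```

move_arm --increments '[{"translation": [14.8, -19.6, 0], "roll": 0}, {"translation": [14.8, -19.6, 0], "roll": 0}, {"translation": [14.8, -19.6, 0], "roll": 0}, {"translation": [14.8, -19.6, 0], "roll": 0}, {"translation": [14.8, -19.6, 0], "roll": 0}]'

```text
t: 1.1
tool_pos: [0.5595, -0.2449, 0.3035]
orientation: [0.992, -0.127, -0.0, -0.0]
wrist_force: [0.5, -0.7, -0.3]
finger_gap: 0.0497
```

move_arm --increments '[{"translation": [3.6, -4.7, 0], "roll": 0}, {"translation": [3.6, -4.7, 4], "roll": 0}, {"translation": [3.6, -4.7, 8], "roll": 0}, {"translation": [3.6, -4.7, 8], "roll": 0}, {"translation": [3.6, -4.7, 8], "roll": 0}]'

```text
t: 1.6
tool_pos: [0.6043, -0.2103, 0.2234]
orientation: [0.992, -0.127, -0.001, -0.0]
wrist_force: [0.3, -0.9, 0.7]
finger_gap: 0.0498
```

move_arm --increments '[{"translation": [0.9, -0.9, 0], "roll": 0}, {"translation": [0.9, -0.9, 2.5], "roll": 0}, {"translation": [0.9, -0.9, 5], "roll": 0}, {"translation": [0.9, -0.9, 5.1], "roll": 0}, {"translation": [0.9, -0.9, 5.1], "roll": 0}]'

```text
t: 2.1
tool_pos: [0.6167, -0.2044, 0.1747]
orientation: [0.992, -0.127, 0.001, 0.0]
wrist_force: [0.5, -0.8, 0.0]
finger_gap: 0.0503
```

move_arm --increments '[{"translation": [-1, 0, 0], "roll": 0}, {"translation": [-2, 0, 0], "roll": 0}, {"translation": [-3, 0, 0], "roll": 0}, {"translation": [-4, 0, 0], "roll": 0}, {"translation": [-4, 0, 0], "roll": 0}]'

```text
t: 2.6
tool_pos: [0.5757, -0.1935, 0.1732]
orientation: [0.992, -0.127, -0.0, -0.0]
wrist_force: [0.9, -0.5, 0.2]
finger_gap: 0.05
```

```bash
cat > look.py <<'E'
import sys
from h import *
n=sys.argv[1]; a,W=cloud("scene"); b,T=cloud("top")
cv2.imwrite(f"pics/{n}.png",np.hstack([cv2.resize(a[100:300,60:400],(400,236)),cv2.resize(b[100:336,90:490],(400,236))]))
for nm,P in(("scene",W),("top",T)):
    m=(np.nan_to_num(P[...,2])>0.03)&(P[...,2]<.14)&(P[...,0]>.2)&(P[...,0]<1)&(np.abs(P[...,1])<.36)
    nn,l,st,_=cv2.connectedComponentsWithStats(m.astype(np.uint8))
    for j in range(1,nn):
        if st[j,4]<150: continue
        q=P[l==j]; zt=np.percentile(q[:,2],95); top=q[q[:,2]>zt-.010]
        r=cv2.minAreaRect(top[:,:2].astype(np.float32)*1000)
        print(nm,st[j],"z %.3f"%zt,np.round(r[0]),np.round(r[1]),round(r[2],1))
s=manip.read_state(); print(s["t"],s["tool_pos"],s["wrist_force"])
E
python3 look.py p1
```

```text
scene [ 291  161   42   43 1332] z 0.121 [554. 140.] [ 76. 115.] 1.9
scene [ 194  188   43   44 1371] z 0.130 [ 554. -190.] [106.  84.] 89.8
top [ 166  173   48   34 1399] z 0.122 [552. 140.] [ 71. 109.] 3.9
top [310 179  33  20 280] z 0.131 [ 544. -201.] [82. 30.] 74.7
2.7 [ 0.57670714 -0.19385192  0.17300415] [ 0.45852756  0.11027668 -1.39086838]
```

View pics/p1.png

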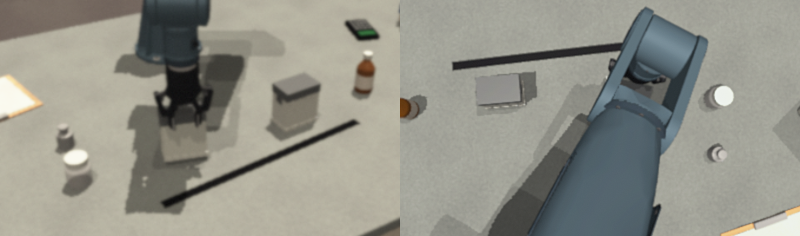

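The scene view shows the fingers at the far top of the right crate (about 183,110), with its top rising to 0.130, so it is tipping. The left crate is untouched. I'll keep pushing.

move_arm --increments '[{"translation": [-1, 0, 0], "roll": 0}, {"translation": [-2, 0, 0], "roll": 0}, {"translation": [-3, 0, 0], "roll": 0}, {"translation": [-4, 0, 0], "roll": 0}, {"translation": [-4.5, 0, 0], "roll": 0}]'

```text
t: 3.2
tool_pos: [0.532, -0.182, 0.1724]
orientation: [0.992, -0.127, -0.001, -0.0]
wrist_force: [-0.8, 0.6, 0.4]
finger_gap: 0.0497
```

```bash
python3 look.py p2
```

```text
scene [ 291  161   42   44 1330] z 0.121 [554. 139.] [ 75. 117.] 5.4
scene [ 192  180   44   45 1389] z 0.127 [ 512. -184.] [86. 77.] 83.8
top [ 166  173   48   35 1402] z 0.122 [552. 140.] [ 71. 108.] 3.7
top [303 197  32  30 498] z 0.106 [ 478. -188.] [79. 21.] 60.4
3.3 [ 0.53263251 -0.1822423   0.17273633] [ 0.35821584  0.25836773 -0.17466092]
```

View pics/p2.png

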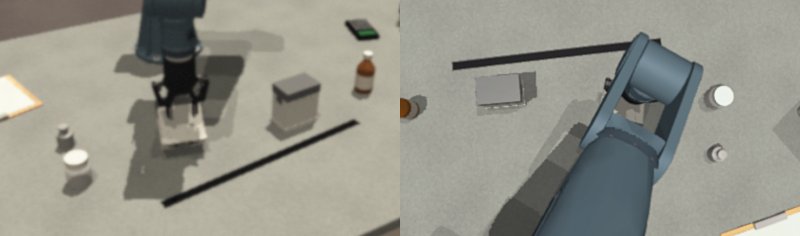

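The right crate (about 182,125) is well tilted and past balance. I'll push a little more, then rise.

move_arm --increments '[{"translation": [-1, 0, 0], "roll": 0}, {"translation": [-2, 0, 0], "roll": 0}, {"translation": [-3, 0, 0], "roll": 0}, {"translation": [-3, 0, 0], "roll": 0}, {"translation": [-3, 0, 0], "roll": 0}]'

```text
t: 3.8
tool_pos: [0.5044, -0.175, 0.1731]
orientation: [0.992, -0.127, 0.0, 0.0]
wrist_force: [-0.1, 0.9, 0.3]
finger_gap: 0.0499
```

```bash
python3 look.py p3
```

```text
scene [ 292  161   41   43 1327] z 0.121 [555. 140.] [ 76. 115.] 5.1
scene [ 191  182   42   36 1178] z 0.121 [ 507. -175.] [77. 27.] 71.4
top [ 166  173   48   34 1403] z 0.122 [552. 140.] [ 70. 109.] 3.7
top [299 209  32  35 618] z 0.071 [ 456. -187.] [77. 68.] 61.4
3.9 [ 0.504823   -0.17521226  0.17314437] [0.28079728 0.31691548 0.71905256]
```

move_arm --increments '[{"translation": [0, 0, -5], "roll": 0}, {"translation": [0, 0, -8], "roll": 0}, {"translation": [1.4, -14.5, -8], "roll": -18.5}, {"translation": [1.4, -14.5, -8], "roll": -18.5}, {"translation": [1.4, -14.5, -8], "roll": -18.5}]'

```text
t: 4.4
tool_pos: [0.5555, -0.0369, 0.2536]
orientation: [0.999, 0.036, 0.001, 0.0]
wrist_force: [0.9, -0.7, -0.7]
finger_gap: 0.0501
```

move_arm --increments '[{"translation": [7.4, -17.6, 0], "roll": 0}, {"translation": [7.4, -17.6, 0], "roll": 0}, {"translation": [7.4, -17.6, 0], "roll": 0}, {"translation": [7.4, -17.6, 0], "roll": 0}, {"translation": [7.4, -17.6, 0], "roll": 0}]'

```text
t: 4.9
tool_pos: [0.6174, 0.1475, 0.2528]
orientation: [0.999, 0.037, 0.001, -0.001]
wrist_force: [-0.7, 0.1, -0.0]
finger_gap: 0.0498
```

Now I'll descend and tip it by the same strokes.

move_arm --increments '[{"translation": [0, 0.3, 4], "roll": 0}, {"translation": [0, 0.3, 8], "roll": 0}, {"translation": [0, 0.3, 8], "roll": 0}, {"translation": [0, 0.3, 8], "roll": 0}]'

```text
t: 5.3
tool_pos: [0.6165, 0.139, 0.1727]
orientation: [0.999, 0.034, -0.001, 0.0]
wrist_force: [0.0, -0.5, 0.3]
finger_gap: 0.0501
```

move_arm --increments '[{"translation": [-1, 0, 0], "roll": 0}, {"translation": [-2, 0, 0], "roll": 0}, {"translation": [-3, 0, 0], "roll": 0}, {"translation": [-4, 0, 0], "roll": 0}, {"translation": [-4, 0, 0], "roll": 0}]'

```text
t: 5.8
tool_pos: [0.5753, 0.1368, 0.1734]
orientation: [0.999, 0.034, -0.0, 0.0]
wrist_force: [-0.2, -0.2, -0.3]
finger_gap: 0.0499
```

move_arm --increments '[{"translation": [-1, 0, 0], "roll": 0}, {"translation": [-2, 0, 0], "roll": 0}, {"translation": [-3, 0, 0], "roll": 0}, {"translation": [-4, 0, 0], "roll": 0}, {"translation": [-4.5, 0, 0], "roll": 0}]'

```text
t: 6.3
tool_pos: [0.5304, 0.1336, 0.1725]
orientation: [0.999, 0.034, -0.001, 0.0]
wrist_force: [0.7, -0.4, -0.2]
finger_gap: 0.0499
```

```bash
python3 look.py p4
```

```text
scene [ 274  154   52   43 1311] z 0.124 [505. 131.] [109.  90.] 87.2
scene [ 191  182   42   36 1187] z 0.071 [ 455. -162.] [110. 127.] 74.9
top [197 198  20  51 828] z 0.101 [474.  96.] [ 43. 107.] 85.5
top [ 281  200   53   55 2000] z 0.071 [ 452. -162.] [111. 120.] 75.1
top [171 208   6  34 172] z 0.101 [437. 180.] [28. 14.] 3.4
6.4 [0.53099201 0.13364651 0.1727401 ] [0.31160885 0.50430282 1.31024066]
```

move_arm --increments '[{"translation": [-1, 0, 0], "roll": 0}, {"translation": [-2, 0, 0], "roll": 0}, {"translation": [-3, 0, 0], "roll": 0}, {"translation": [-3, 0, 0], "roll": 0}, {"translation": [-3, 0, -5], "roll": 0}]'

```text
t: 6.9
tool_pos: [0.4975, 0.1313, 0.217]
orientation: [0.999, 0.034, -0.007, -0.0]
wrist_force: [1.0, 0.5, -1.0]
finger_gap: 0.05
```

move_arm --increments '[{"translation": [0, 0, -5], "roll": 0}, {"translation": [-10, 10, -8], "roll": 0}, {"translation": [-15, 13, -8], "roll": 0}, {"translation": [-15, 13, -8], "roll": 0}, {"translation": [-15, 13, -8], "roll": 0}]'

```text
t: 7.4
tool_pos: [0.3605, -0.0083, 0.3031]
orientation: [0.999, 0.035, 0.0, 0.0]
wrist_force: [0.7, -1.7, 0.6]
finger_gap: 0.0499
```

```bash
python3 look.py p5
```

```text
scene [ 269  159   48   35 1068] z 0.071 [455. 134.] [128. 114.] 3.6
scene [ 191  182   42   36 1195] z 0.071 [ 453. -162.] [110. 131.] 75.4
top [ 281  200   53   55 1997] z 0.071 [ 452. -162.] [111. 121.] 75.4
top [ 172  206   46   50 1911] z 0.071 [450. 134.] [122. 107.] 2.5
7.5 [ 0.35959304 -0.01053011  0.30382624] [ 1.07829741  0.48799533 -0.33338053]
```

View pics/p5.png

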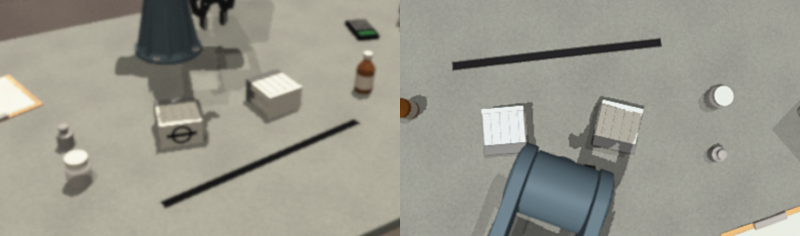

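The stamp is on the right crate: the ring with bar shows at about (181,133) on its far side, and both crates lie flat. Next I go to its lid end.

move_arm --increments '[{"translation": [-1.2, 12.7, 0], "roll": 18.6}, {"translation": [-1.2, 12.7, 0], "roll": 18.6}, {"translation": [-1.2, 12.7, 5], "roll": 18.6}, {"translation": [-1.2, 12.7, 10], "roll": 18.6}, {"translation": [-1.2, 12.7, 10], "roll": 18.6}]'

```text
t: 8.0
tool_pos: [0.3559, -0.1337, 0.198]
orientation: [0.992, -0.129, -0.004, -0.003]
wrist_force: [-0.4, 1.2, -0.8]
finger_gap: 0.0501
```

move_arm --increments '[{"translation": [0, 0.3, 5], "roll": 0}, {"translation": [0, 0.3, 9.8], "roll": 0}, {"translation": [0, 0.3, 9.8], "roll": 0}, {"translation": [0, 0.3, 9.8], "roll": 0}]'

```text
t: 8.4
tool_pos: [0.3583, -0.1377, 0.1057]
orientation: [0.992, -0.127, -0.001, -0.0]
wrist_force: [0.4, 1.0, 1.3]
finger_gap: 0.0501
```

move_arm --increments '[{"translation": [1, 0, 0], "roll": 0}, {"translation": [2, 0, 0], "roll": 0}, {"translation": [3, 0, 0], "roll": 0}, {"translation": [4, 0, 0], "roll": 0}, {"translation": [5, 0, 0], "roll": 0}]'

```text
t: 8.9
tool_pos: [0.407, -0.1509, 0.1053]
orientation: [0.992, -0.128, 0.0, 0.0]
wrist_force: [-3.2, 0.6, 2.9]
finger_gap: 0.0501
```

move_arm --increments '[{"translation": [1, 0, 0], "roll": 0}, {"translation": [2, 0, 0], "roll": 0}, {"translation": [3, 0, 0], "roll": 0}, {"translation": [4, 0, 0], "roll": 0}, {"translation": [5, 0, 0], "roll": 0}]'

```text
t: 9.4
tool_pos: [0.4553, -0.1636, 0.1046]
orientation: [0.992, -0.128, -0.0, -0.0]
wrist_force: [-2.1, 0.5, 2.0]
finger_gap: 0.05
```

```bash
python3 look.py p6
```

```text
scene [ 269  159   48   35 1068] z 0.071 [453. 132.] [129. 114.] 4.3
scene [ 187  171   51   62 1914] z 0.134 [ 463. -164.] [134.  37.] 75.6
top [284 172  55  54 818] z 0.135 [ 472. -106.] [16. 25.] 75.4
top [ 172  206   46   50 1964] z 0.071 [450. 134.] [121. 109.] 3.5
9.5 [ 0.45635516 -0.16423523  0.10504398] [ 0.57618519 -0.02121202 -0.05535803]
```

move_arm --increments '[{"translation": [1.2, 0, 0], "roll": 0}, {"translation": [2.4, 0, 0], "roll": 0}, {"translation": [3.6, 0, 0], "roll": 0}, {"translation": [4.8, 0, 0], "roll": 0}, {"translation": [6, 0, 0], "roll": 0}]'

```text
t: 10.0
tool_pos: [0.513, -0.1786, 0.1045]
orientation: [0.992, -0.128, -0.0, -0.0]
wrist_force: [-2.2, 0.2, 1.0]
finger_gap: 0.0501
```

move_arm --increments '[{"translation": [1.2, 0, 0], "roll": 0}, {"translation": [2.4, 0, 0], "roll": 0}, {"translation": [3.6, 0, 0], "roll": 0}, {"translation": [4.8, 0, 0], "roll": 0}, {"translation": [6, 0, 0], "roll": 0}]'

```text
t: 10.5
tool_pos: [0.571, -0.1939, 0.1045]
orientation: [0.992, -0.128, -0.0, -0.0]
wrist_force: [-3.4, 1.4, 1.7]
finger_gap: 0.0498
```

```bash
cat > m.py <<'E'
from h import *
for nm in("scene","top"):
    a,P=cloud(nm); z=np.nan_to_num(P[...,2])
    m=(z>.062)&(z<.078)&(P[...,0]>.3)&(P[...,0]<.8)&(P[...,1]<-.05)&(P[...,1]>-.38)
    m&=(a.max(-1)>90)
    nn,l,st,_=cv2.connectedComponentsWithStats(m.astype(np.uint8)); j=1+st[1:,4].argmax()
    q=P[l==j][:,:2].astype(np.float32)*1000; r=cv2.minAreaRect(q); c=np.array(r[0])-[665,-7.5]; t=np.radians(5.15)
    R=np.array([[np.cos(t),np.sin(t)],[-np.sin(t),np.cos(t)]])
    x=((q-[665,-7.5])@R.T)
    print(nm,np.round(r[0]),np.round(r[1]),round(r[2],1),"line frame",np.round(R@c),"far edge x",np.round(np.percentile(x[:,0],[.5,50,99.5])))
    cv2.imwrite("pics/m_%s.png"%nm,a)
s=manip.read_state(); print(s["t"],s["tool_pos"])
E
python3 m.py; python3 look.py p7
```

```text
scene [ 647. -212.] [109. 116.] 75.1 line frame [ -36. -202.] far edge x [-91. -29.  30.]
top [ 663. -165.] [ 28. 105.] 63.8 line frame [ -16. -157.] far edge x [-64.  -4.  29.]
10.6 [ 0.5722092  -0.19448969  0.10500586]
scene [ 269  159   48   34 1073] z 0.071 [454. 134.] [128. 114.] 4.2
scene [ 192  192   55   69 2258] z 0.135 [ 579. -196.] [134.  34.] 74.6
top [295 129  24  50 326] z 0.138 [ 586. -132.] [12. 26.] 63.3
top [ 172  206   46   50 1963] z 0.071 [450. 133.] [121. 108.] 3.4
10.7 [ 0.57080411 -0.19392514  0.10465234] [-0.32752641  0.43964886 -0.06025242]
```

View pics/p7.png

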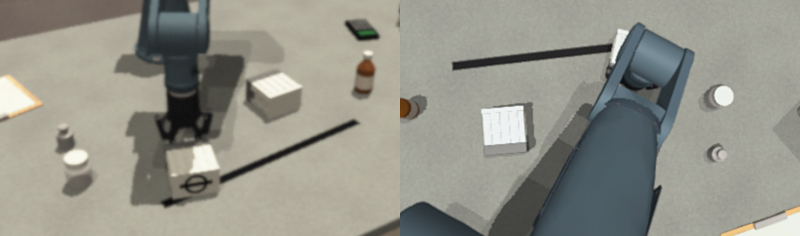

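The crate's far part is just over the tape (scene about 193,170), with its centre about 40 mm short. I'll push 4.2 cm more, then back off and check.

move_arm --increments '[{"translation": [1, 0, 0], "roll": 0}, {"translation": [2, 0, 0], "roll": 0}, {"translation": [3, 0, 0], "roll": 0}, {"translation": [3.8, 0, 0], "roll": 0}, {"translation": [4.2, 0, 0], "roll": 0}]'

```text
t: 11.2
tool_pos: [0.612, -0.2048, 0.1048]
orientation: [0.992, -0.128, 0.0, 0.0]
wrist_force: [-4.0, 0.8, 2.4]
finger_gap: 0.0498
```

move_arm --increments '[{"translation": [0, 0, 0], "roll": 0}, {"translation": [-3, 0, 0], "roll": 0}, {"translation": [-7, 0, 0], "roll": 0}, {"translation": [-12, 0, 0], "roll": 0}, {"translation": [-17, 0, -5], "roll": 0}]'

```text
t: 11.7
tool_pos: [0.4558, -0.1624, 0.1363]
orientation: [0.992, -0.128, -0.004, -0.002]
wrist_force: [-0.8, 1.1, 1.7]
finger_gap: 0.0503
```

move_arm --increments '[{"translation": [-5, 0, -5], "roll": 0}, {"translation": [-8, 0, -10], "roll": 0}, {"translation": [-8, 0, -10], "roll": 0}, {"translation": [-8, 0, -10], "roll": 0}]'

```text
t: 12.1
tool_pos: [0.3839, -0.1454, 0.244]
orientation: [0.992, -0.128, 0.004, 0.002]
wrist_force: [0.4, -0.4, -0.9]
finger_gap: 0.0501
```

```bash
python3 m.py; python3 look.py p8
```

```text
scene [ 682. -222.] [109. 129.] 75.2 line frame [  -2. -215.] far edge x [-69.   3.  70.]
top [ 681. -221.] [109. 120.] 74.6 line frame [  -4. -214.] far edge x [-72.  -5.  65.]
12.2 [ 0.38394297 -0.14514317  0.24096339]
scene [ 269  159   48   35 1087] z 0.071 [453. 134.] [126. 115.] 4.5
scene [ 202  226   48   46 1676] z 0.071 [ 683. -222.] [110. 126.] 74.8
top [ 300  115   51   54 1885] z 0.071 [ 680. -221.] [109. 121.] 74.9
top [ 172  206   46   50 1964] z 0.071 [450. 134.] [121. 109.] 3.6
12.3 [ 0.38362727 -0.14472866  0.23940543] [-0.12296991 -0.11395336  0.36843443]
```

View pics/p8.png

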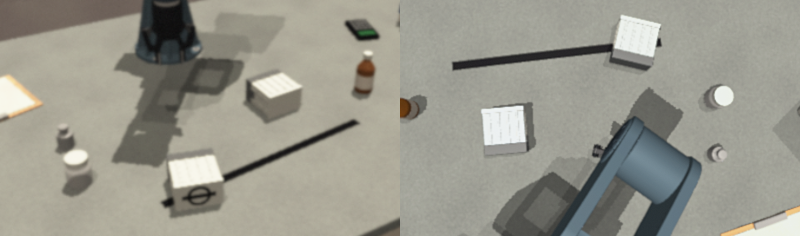

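The stamped crate (top view about 637,40) lies with the tape under its middle, about 3 mm off. The other crate lies well short at about (505,130), and the arm is clear.

```bash
python3 -c "
from station import manip
print(manip.sign_off())"
```

```text
the job is handed in; nothing more can be done
None
```

I tipped both crates over towards the robot. The stamp was under the right-hand crate, so I pushed that one, still lying, onto the dispatch line and handed the job in at about 12.3 s.

- **Stamped crate:** in the last check it lay flat with its top at 71 mm. Its centre was 2 to 4 mm short of the tape's middle across the tape, and about 215 mm along it from the middle, where the tape ends at 300 mm. The two cameras agreed within about 3 mm.
- **Other crate:** it lies flat, about 200 mm short of the line.
- **Bottle, jar and weight:** they look unmoved in the last picture. I did not measure their positions again.
- **Robot:** the arm was clear of everything, and wrist forces stayed at about 5 N or less in every reading.

No check failed. While the arm hid part of the crate, just before the final push, the two cameras disagreed by about 20 mm on its position. I went by the scene camera and the tool position, and the later clear view confirmed that. One pair of move calls was refused for a missing roll value, with no effect on the robot.

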